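Reload the syringe driver

TASK

Reload the white syringe driver. First turn its red isolator handle off (white stripe to the red dot); with it off, lay the loose syringe flat in the blue cradle, needle out past the clamp end and finger flange in the wide slot between the second and third saddles, then press the orange clamp arm down over the barrel until it catches, and only then turn the isolator back on (stripe to the green dot). Leave the things standing round about where they are.

Things in the scene. Friction and masses are not known exactly. Their poses are not given: they have to be found in the camera images.
- driver: White syringe driver box, fixed, 140 (x) x 220 (y) x 50 mm high, flat top at z = 50. Origin: centre of its underside; display on its -x face. On top (driver mm): blue cradle on the line x = -40; grey pusher block 34 x 18 x 26 high at (-40, 94); clamp pedestal 32 wide (y), 28 high, at (35, -85); yellow disc, radius 37, 5 thick, at (30, 50) under the isolator handle.
- cradle_seat (a point): On the driver's top on the cradle line, driver (-40, -47, 50) mm: middle of the 64 mm gap without walls (room for fingers) between the 1st and 2nd saddle. In the loaded syringe its syringe_axis point is 8 mm above this, its +y along the driver's +y (7 mm slack either way along y).
- flange_slot (a point): On the driver's top, driver (-40, 3, 50) mm: middle of the 16 mm slot for the finger flange, between 2nd and 3rd saddle. The three saddles lie at driver y = -91..-79, -15..-5, 11..19 mm; each has two walls 19 mm apart inside, flaring to about 34 mm at the rim, 16 mm above the top.
- isolator_grip (a point): On the vertical turning axis of the isolator handle, driver (30, 50, 80) mm, 7 mm below the handle's top. The handle is a red bar 62 long x 13 wide x 26 mm high, from 61 to 87 mm above the trolley, on a hub of radius 12 (55 to 61 mm). A white stripe marks its pointing end.
- isolator (a joint): Isolator angle (rad): 0 = off, the bar lies along the driver's x, stripe to the front (-x, red dot); 1.2 = on, turned clockwise seen from above (stripe to the green dot). Stops at both ends; an over-centre spring of about 0.12 N m snaps it to the nearer end from the middle (0.6). It starts on.
- clamp_arm (a joint): Clamp arm angle (rad): 0 = raised 46 degrees, clear of the cradle; 0.8 = down, level, 3 mm over the barrel. Hinge line along driver y through driver (35, -85, 72.5) mm; the smooth orange arm reaches 84 mm from it towards -x, 18 wide (26 at the end pad), 7 thick. A spring (0.1 to 0.2 N m, 3 N at the tip) raises it; past 0.64 a detent pulls it to 0.8 and holds it. Press from above.
- clamp_tip (a point): Middle of the clamp arm's end pad, 74 mm from the hinge on the arm's centre plane (4 mm under its upper face); raised it is at driver (-17, -85, 126) mm, when down at (-39, -85, 72.5).
- syringe: Loose clear plastic syringe lying on its side, green hub. Origin: under the barrel, on the supporting surface; y runs along it, z up. Barrel 16 mm diameter from y = -29 to +66; finger flange 26 wide x 16 mm high at y = 66..68; needle in its sheath to y = -80; plunger to the +y side, drawn out so that its thumb disc (16 mm) stands at y = 103..127. 30 g.
- syringe_axis (a point): Point on the barrel's axis, at syringe (0, 18, 8) mm.
- syringe_needle (a point): Tip of the needle sheath, at syringe (0, -80, 8) mm.
- amber_vial: Bystander: amber vial, diameter 34, 64 mm high, beside the syringe. Origin under its centre.
- cream_box: Bystander: cream and green card medicine box 40 x 50 x 70 mm high, on the other side of the syringe. Origin under its centre.
- gel_pump: Bystander: white pump bottle, diameter 70, 188 mm high. Origin under its centre.
- spray_bottle: Bystander: white spray bottle 110 x 123 x 262 mm high. Origin under its centre.
- maroon_tub: Bystander: maroon tub, diameter 103, 78 mm high. Origin under its centre.
- vial_tray: Bystander: small tray of coloured vials 77 x 103 x 54 mm high. Origin under its centre.
- clipper: Bystander: yellow and black animal clipper, lying, 58 x 191 x 50 mm high. Origin under its centre.
- aerosol: Bystander: grey and white spray can, diameter 55, 190 mm high. Origin under its centre.

How it is judged:
By the outcome, as a careful person would: the job done as asked, in the order asked, and still so for the second after the job is handed in, with the robot touching nothing.
It also fails if it takes over 72 s, if anything falls off the work surface, if the arm or the gripper's body presses on something with over 40 N, if the wrist force passes 120 N, or if a joint passes its speed limit or range.

ROBOT

A 6-joint arm with a two-finger parallel gripper is mounted at the origin on a cart in front of the work surface, level with it; the furniture and walls round the work are solid. World frame = base frame: x ahead of the robot, y to its left, z up, the work surface at z = 0. Lengths are in m, angles in rad, forces in N, time in s.
With the tool pointing down it reaches from about 0.35 to 0.8 m from the base axis. Payload 7.3 kg.
Tool frame: the origin (TCP) lies at the very end of the fingers, on their centre line; the grasp point (between the pads) lies 19 mm behind it; z points along the fingers, y is the line along which they close (so a half turn about z gives the same grasp; the last joint's range is limited). The gripper opens to 85 mm and grips with 20 to 120 N. Pads are 22 mm wide; open, the fingers measure 114 mm over their backs; the gripper's body (76 mm by 85 mm) begins 54 mm behind the grasp point. The pads swing forward as they close: fully open they stand 13 mm farther back than shut.
Start: joints at [-0.146, 0.342, 1.524, -0, 1.275, -0.146], TCP at [0.525, 0, 0.205] pointing down, gripper open.
Joint ranges: [-2.53, 2.53], [-0.77, 2.02], [0.04, 2.7], [-1, 4.14], [0.28, 2.66], [-3.11, 3.11]. Speed limits (rad/s): [2.57, 2.57, 3.14, 3.14, 3.14, 3.14].

INTERFACE

Orientations are given as a unit quaternion [w, x, y, z].
In Python, from rig import * gives the robot as it stands.
- The arm moves only by the tool arm_command, never from a script. Its argument "deltas" is a list of rows, each a list of 2 entries, a list of its own where there are three numbers: the shift along the tool's x, y, z in m, then the turn about the tool's z in rad. A call has 1 to 10 rows; each row shifts and turns the commanded pose from where the row before left it, along the tool's axes as they then stand; what a row does not reach is not made up. A row lasts 1/8 s, in which the tool goes at most 62.5 mm and 10.7 degrees, less where a joint would pass 70% of its speed; a pose out of reach is approached as far as the arm can. A call is refused whole if a number of a shift passes 0.0625 or a number of a turn 0.188, either way. A call with a gripper value outside its range is refused whole. "gripper" is the opening in per cent of the stroke, from 0 (shut) to 100 (fully open), set as the call begins (left out, the last holds). The fingers move at their own pace and stop on an object; "force" is the grip in N (left out, the last holds). Time passes only in rows, so rows that do not move let the fingers close. It gives the time, the measured TCP pose, the force, the opening and the grip force at its end, in the units of the state.
- sense(): the state, without advancing time (a new reading comes with each control period).
- capture(name): name is "scene" or "side" or "wrist"; returns a dict with "pixels" (384x512x3 uint8, red, green, blue), "fov_y" (degrees; the focal length in pixels is half the picture's height over the tangent of half this angle, whatever the lens; pixels are square), "cx", "cy" (the principal point, pixels), "extrinsics" (4x4, takes a point from camera to world coordinates). Camera axes: x right, y up, looking along -z (the intrinsics and any distortion apply to the point x, -y, -z); pixel columns grow to the right and rows downward; lengths in m; the calibration is good to about 2 mm. A picture is of the moment at which its call begins. There is no depth.
- job_done(): hands the job in; it is judged then, once.
The state is a dict: "time": time; "joint_positions": joint angles; "qvel": joint speeds; "joint_torque": joint torques, N m; "tcp_pos": TCP position; "tool_rot": TCP orientation; "ft_force": force on the tool from outside, world axes, zero at the start; "torque": the same for the moment, N m; "finger_gap": finger opening in m; "finger_force": force on a finger pad.
Only numpy, scipy, OpenCV 4.12 (cv2) and the standard library are available. Lean on these libraries where they do the work, as an engineer would, in place of code of your own. Each camera call takes 0.05 s, during which the arm holds its last target. There are 200 camera calls.

## Working session

There is one attempt and no reset: what is moved stays moved. The work goes in short steps, Python scripts to look and compute and a tool call to move; the robot and the scene stay as the last step left them, time stands still between calls to the robot, and variables do not carry over. Pictures are saved under pics/ and viewed, at most 10 in all, crops included, and the job is handed in when it is done.

Besides the shell and the picture viewer there is one more tool, called as a command line: name --argument value ..., lists and objects as JSON in quotes. arm_command: Moves the arm, as the interface text tells. Its arguments: {"type":"object","properties":{"deltas":{"type":"array","items":{"type":"array"}},"gripper":{"type":"number"},"force":{"type":"number"}},"required":["deltas"]}

```bash
mkdir -p pics; ls; cat > h.py <<'E'
from rig import *
import numpy as np, cv2
def snap(n,f):
    c=capture(n); cv2.imwrite('pics/'+f+'.png',cv2.cvtColor(c['pixels'],cv2.COLOR_RGB2BGR)); np.savez('pics/'+f+'.npz',**{k:np.array(v) for k,v in c.items()}); return c
def load(f): return np.load('pics/'+f+'.npz',allow_pickle=True)
def ray(c,u,v):
    f=192/np.tan(np.radians(float(c['fov_y']))/2)
    E=np.array(c['extrinsics']); d=E[:3,:3]@np.array([(u-float(c['cx']))/f,-(v-float(c['cy']))/f,-1]); return E[:3,3],d
def atz(c,u,v,z):
    o,d=ray(c,u,v); return o+d*(z-o[2])/d[2]
def proj(c,p):
    f=192/np.tan(np.radians(float(c['fov_y']))/2)
    E=np.array(c['extrinsics']); q=E[:3,:3].T@(np.asarray(p)-E[:3,3]); return float(c['cx'])+f*q[0]/-q[2], float(c['cy'])-f*q[1]/-q[2]
E
python3 - <<'E'
from h import *
ims=[]
for n in ['scene','side','wrist']:
    c=snap(n,n+'0'); print(n,[ (k,np.round(np.array(v),3).tolist()) for k,v in c.items() if k!='pixels'])
print(sense())
E
```

```text
pics
scene [('fov_y', 42.034), ('cx', 248.873), ('cy', 197.974), ('extrinsics', [[-0.858, 0.359, -0.367, -0.008], [-0.513, -0.627, 0.587, 0.844], [-0.019, 0.692, 0.722, 1.242], [0.0, 0.0, 0.0, 1.0]])]
side [('fov_y', 52.72), ('cx', 257.742), ('cy', 188.429), ('extrinsics', [[0.882, 0.236, -0.407, 0.093], [-0.47, 0.469, -0.747, -0.905], [0.015, 0.851, 0.525, 0.669], [0.0, 0.0, 0.0, 1.0]])]
wrist [('fov_y', 58.936), ('cx', 253.617), ('cy', 192.087), ('extrinsics', [[1.0, -0.001, 0.001, 0.524], [0.0, 0.949, 0.314, 0.082], [-0.001, -0.314, 0.949, 0.373], [0.0, 0.0, 0.0, 1.0]])]
{'time': 0.15, 'joint_positions': array([-1.45989082e-01,  3.42593367e-01,  1.52476014e+00, -1.38746226e-05,
        1.27538698e+00, -1.45995722e-01]), 'qvel': array([ 9.57927463e-05, -1.90200557e-03, -4.71119701e-03,  1.04660950e-03,
       -7.84459963e-04, -8.84605945e-04]), 'joint_torque': array([ 1.24654900e-03, -4.33907533e+01, -2.46148127e+01, -9.02174702e-05,
        5.71925848e-03,  3.60333468e-05]), 'tcp_pos': array([5.24690493e-01, 6.89374429e-05, 2.04282765e-01]), 'tool_rot': array([-4.56581048e-04,  7.07102886e-01,  7.07110443e-01, -3.47792294e-04]), 'ft_force': array([ 0.37274578, -0.68571473, -0.69382254]), 'torque': array([ 0.04234132, -0.01269436,  0.04500964]), 'finger_force': 0.0, 'finger_gap': 0.08529963244128007}
```

View pics/scene0.png

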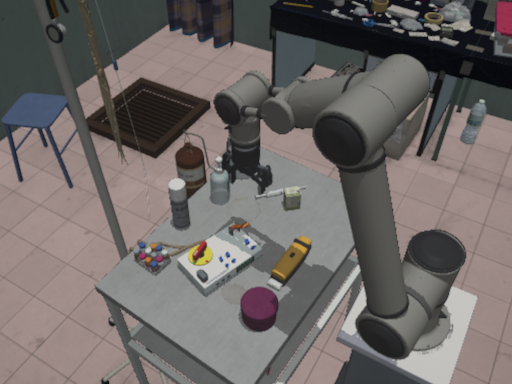

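View pics/side0.png

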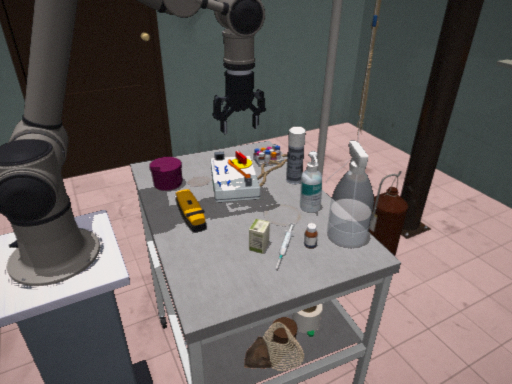

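The scene picture shows the driver at about (218,260) with the isolator at (200,252). In the side picture the driver is at (236,175), the syringe at (287,245) between the vial (311,236) and the box (260,236), and the spray bottle at (350,200).

```bash
python3 - <<'E'
from h import *
a=cv2.imread('pics/side0.png'); b=cv2.imread('pics/scene0.png')
m=[cv2.resize(a[218:274,240:340],(400,224),interpolation=cv2.INTER_CUBIC),cv2.resize(a[145:203,205:305],(400,232),interpolation=cv2.INTER_CUBIC)]
n=[cv2.resize(b[165:235,220:320],(400,280),interpolation=cv2.INTER_CUBIC),cv2.resize(b[215:297,170:270],(400,328),interpolation=cv2.INTER_CUBIC)]
L=np.zeros((608,800,3),np.uint8); L[:224,:400]=m[0];L[224:456,:400]=m[1];L[:280,400:]=n[0];L[280:,400:]=n[1]
cv2.imwrite('pics/m0.png',L[:600])
c=load('side0')
for n,u,v,z in [('syr',287,245,.008),('box',260,236,.035),('vial',311,236,.03),('drv',236,180,.05),('iso',240,160,.08),('spray',350,220,.05),('pump',312,190,.09)]: print(n,atz(c,u,v,z).round(3))
E
```

```text
syr [ 0.541 -0.248  0.008]
box [ 0.479 -0.212  0.035]
vial [ 0.602 -0.268  0.03 ]
drv [0.536 0.052 0.05 ]
iso [0.581 0.117 0.08 ]
spray [ 0.72  -0.279  0.05 ]
pump [ 0.676 -0.157  0.09 ]
```

View pics/m0.png

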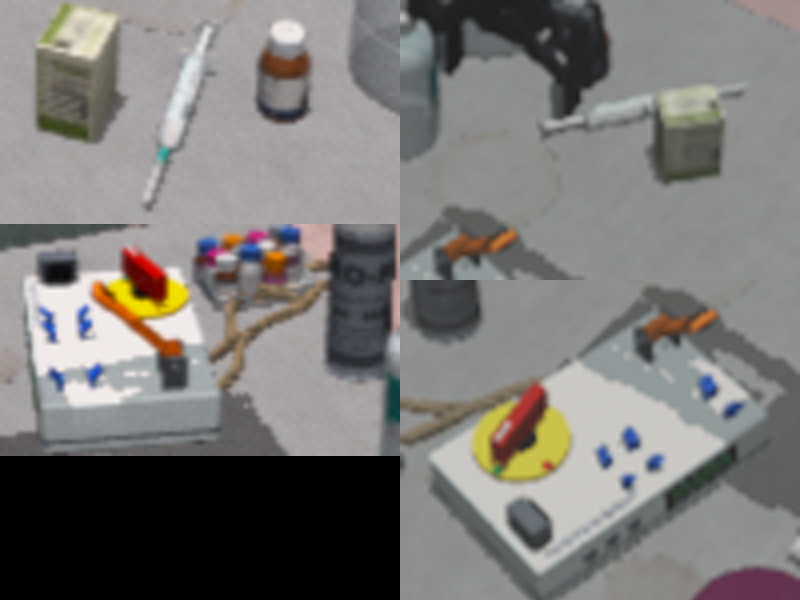

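The montage shows the driver with its top corners at side (215,191), (259,189), (212,159), and scene (178,260), (207,287), (261,247). The syringe runs in the side view from needle tip (277,269) to disc (292,225), green hub towards the robot's right. The stripe points to the green dot, and the clamp is raised.

```bash
python3 - <<'E'
from h import *
s=load('side0');c=load('scene0')
for u,v in [(215,191.5),(259.5,189.5),(212,159),(251,156)]: print('side',atz(s,u,v,.05).round(3))
for u,v in [(178,260),(207,287.5),(261.3,246.8),(230,229)]: print('scene',atz(c,u,v,.05).round(3))
print('needle',atz(s,277,268.75,.008).round(3),atz(c,306,187.5,.008).round(3))
print('disc',atz(s,292.5,225,.008).round(3),atz(c,256.25,197,.008).round(3))
print('hub',atz(s,240+163/4,218+155/4,.008).round(3))
b=atz(c,170+110/4,215+172/4,.087); print('handle top stripe?',b.round(3))
E
```

```text
side [0.45  0.019 0.05 ]
side [ 0.575 -0.031  0.05 ]
side [0.523 0.219 0.05 ]
side [0.654 0.179 0.05 ]
scene [0.649 0.198 0.05 ]
scene [0.521 0.235 0.05 ]
scene [0.46  0.032 0.05 ]
scene [0.58 0.02 0.05]
needle [ 0.472 -0.313  0.008] [ 0.472 -0.301  0.008]
disc [ 0.601 -0.181  0.008] [ 0.599 -0.175  0.008]
hub [ 0.503 -0.28   0.008]
handle top stripe? [0.585 0.184 0.087]
```

arm_command --deltas '[[[0.055,0.02,-0.02],0],[[0.055,0.02,-0.02],0],[[0,0,0],0],[[0,0,0],0]]'

```text
time: 0.65
tcp_pos: [0.5645, 0.1098, 0.244]
tool_rot: [-0.0, 0.707, 0.707, -0.001]
ft_force: [-0.1, -0.0, -0.1]
finger_gap: 0.0854
finger_force: 0.0
```

```bash
python3 - <<'E'
from h import *
snap('wrist','w1'); a=cv2.imread('pics/w1.png'); cv2.imwrite('pics/w1b.png',cv2.resize(a,(800,600),interpolation=cv2.INTER_CUBIC))
print(sense()['tcp_pos'])
E
```

```text
[0.5643808  0.10922491 0.24399396]
```

View pics/w1b.png

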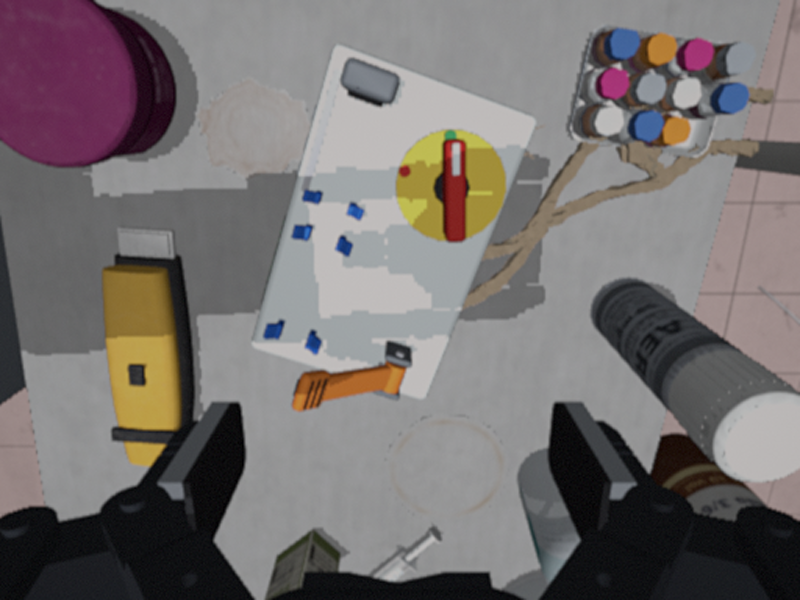

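The wrist picture (scaled ×1.5625) shows the driver corners at (335,45), (535,120), (425,398) and (253,345), the disc centre at (452,186) and the bar from (455,140) to (455,241). The saddles are at (313,196)/(356,212), (302,232)/(344,246) and (273,330)/(313,342).

```bash
cat >> h.py <<'E'
E
python3 - <<'E'
from h import *
from scipy.optimize import least_squares
c=load('w1'); k=1.5625
P=lambda u,v,z: atz(c,u/k,v/k,z/1000)
# driver pts (mm): corners, disc, saddle pair mids at rim
obs=[((-70,110,50),(335,45)),((70,110,50),(535,120)),((70,-110,50),(425,398)),((-70,-110,50),(253,345)),((30,50,55),(451.5,185.5)),
 ((-40,15,64),(334.5,204)),((-40,-10,64),(323,239)),((-40,-85,64),(293,336))]
def f(q):
    r=[]
    for p,o in obs:
        a,b=np.cos(q[2]),np.sin(q[2]); x,y,z=np.array(p)/1000
        u,v=proj(c,(q[0]+a*x-b*y,q[1]+b*x+a*y,z)); r+=[u*k-o[0],v*k-o[1]]
    return r
s=least_squares(f,[.551,.105,-.32],loss='soft_l1'); q=s.x; print(q.round(4)); print(np.array(f(q)).reshape(-1,2).round(1).tolist())
a,b=np.cos(q[2]),np.sin(q[2])
D=lambda x,y:(q[0]+(a*x-b*y)/1000,q[1]+(b*x+a*y)/1000)
for n,p in dict(iso=(30,50),seat=(-40,-47),slot=(-40,3),tipup=(-17,-85),tipdn=(-39,-85)).items(): print(n,np.round(D(*p),4))
print('bar',P(455,140,87).round(4),P(455,241,87).round(4),'disc end',P(435,533,8).round(4))
E
```

```text
[ 0.5559  0.1155 -0.3326]
[[-0.0, -6.7], [7.4, -3.4], [0.3, 4.6], [-4.9, 2.6], [0.5, 0.6], [-0.6, -0.5], [-0.0, 0.1], [-0.3, 1.6]]
iso [0.6006 0.1529]
seat [0.5028 0.0841]
slot [0.5191 0.1314]
tipup [0.5121 0.0407]
tipdn [0.4913 0.0479]
bar [0.5982 0.1831 0.087 ] [0.6004 0.1228 0.087 ] disc end [ 0.6004 -0.1728  0.008 ]
```

arm_command --deltas '[[[0.043,0.035,0],0],[[0,0,0.06],0],[[0,0,0.05],-0.038],[[0,0,0.04],0],[[0,0,0.0315],0],[[0,0,0],0]]' --gripper 55

```text
time: 1.45
tcp_pos: [0.5977, 0.1512, 0.0605]
tool_rot: [-0.002, 0.694, 0.72, -0.003]
ft_force: [0.1, 0.3, 0.7]
finger_gap: 0.0471
finger_force: 0.0
```

arm_command --deltas '[[[0,0,0],0],[[0,0,0],0],[[0,0,0],0],[[0,0,0],0],[[0,0,0],0],[[0,0,0],0]]' --gripper 0 --force 40

```text
time: 2.2
tcp_pos: [0.6, 0.1531, 0.0633]
tool_rot: [0.0, 0.694, 0.72, 0.0]
ft_force: [-0.4, 0.6, 0.5]
finger_gap: -0.0002
finger_force: 0.0
```

```bash
python3 - <<'E'
from h import *
print(sense()['finger_gap'],sense()['finger_force'],sense()['tcp_pos'])
snap('wrist','w2');snap('side','s2');snap('scene','c2')
w=cv2.imread('pics/w2.png');s=cv2.imread('pics/s2.png')[130:210,190:320];c=cv2.imread('pics/c2.png')[205:305,165:275]
L=np.zeros((600,800,3),np.uint8); L[:300,:400]=cv2.resize(w,(400,300)); L[:246,400:]=cv2.resize(s,(400,246),interpolation=3); L[246:600,400:]=cv2.resize(c,(390,354),interpolation=3)[:, :400] if 0 else cv2.resize(c,(400,354),interpolation=3)
cv2.imwrite('pics/m2.png',L)
E
```

```text
-0.00017134196977732107 0.0 [0.60000494 0.15306881 0.06333884]
```

View pics/m2.png

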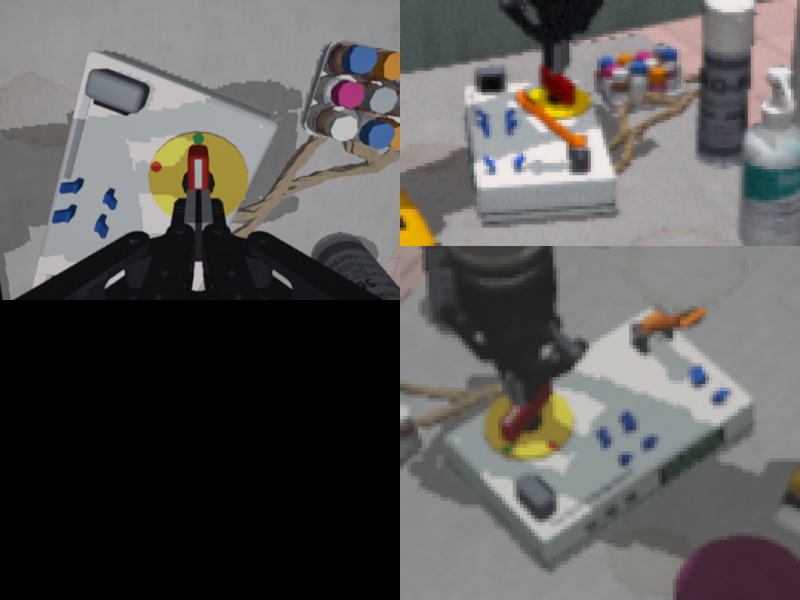

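The picture shows the pads apart with the bar between them (montage (198,180)), so the zero gap reading looks wrong. I'll test it with the turn itself.

arm_command --deltas '[[[0,0,0],-0.15],[[0,0,0],-0.15],[[0,0,0],0]]'

```text
time: 2.72
tcp_pos: [0.6, 0.153, 0.0633]
tool_rot: [0.0, 0.579, 0.816, 0.0]
ft_force: [-0.3, -1.1, 0.8]
finger_gap: 0.0
finger_force: 0.0
```

```bash
python3 - <<'E'
from h import *
s=sense();print(s['finger_gap'],s['finger_force'],s['torque'],s['ft_force'])
snap('wrist','w3')
cv2.imwrite('pics/m3.png',cv2.imread('pics/w3.png')[120:384,150:400])
E
```

```text
1.581685911539475e-05 0.0 [ 0.01503668 -0.00117552  0.01087708] [-0.25216417 -1.11742429  0.82922542]
```

View pics/m3.png

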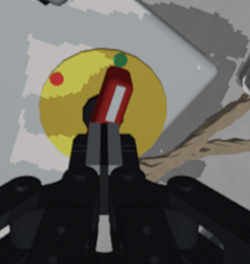

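```bash
python3 - <<'E'
from h import *
c=load('w3'); s=sense()
print(s['tcp_pos'],s['tool_rot'],np.round(np.array(c['extrinsics']),3).tolist())
R=lambda p:(np.array(proj(c,p))-[150,120]).round(0)
print('tcp',R(s['tcp_pos']),'axis top',R((.6,.153,.087)),'axis bot',R((.6,.153,.061)),'ends',R((.598,.183,.087)),R((.6,.123,.087)), 'disc c',R((.6,.153,.055)))
c=load('w2');R=lambda p:np.array(proj(c,p)).round(0)
print('w2 tcp',R(s['tcp_pos']),'ends',R((.598,.183,.087)),R((.6,.123,.087)),'disc',R((.6,.153,.055)))
E
```

```text
[0.60002754 0.15301752 0.06331044] [3.10607539e-05 5.79351005e-01 8.15078163e-01 3.24504853e-06] [[0.944, -0.314, -0.104, 0.573], [0.331, 0.896, 0.296, 0.23], [0.0, -0.314, 0.949, 0.232], [0.0, 0.0, 0.0, 1.0]]
tcp [104. 118.] axis top [104. 139.] axis bot [104. 116.] ends [121.  83.] [ 84. 189.] disc c [104. 111.]
w2 tcp [254. 238.] ends [253. 200.] [252. 311.] disc [254. 231.]
```

View pics/w2.png

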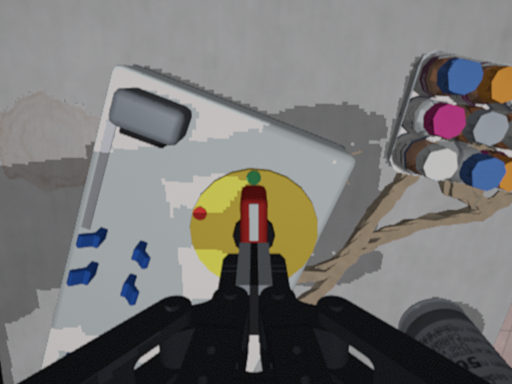

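```bash
python3 - <<'E'
from h import *
p=load('w2')['pixels']
for v in range(190,300,6): print(v,' '.join('%02x%02x%02x'%tuple(p[v,u]) for u in range(228,282,3)))
E
```

```text
190 c2bf52 c2bf52 c3c052 b9b34b b5ae48 470f0d 480b0c 480c0d 470c08 490e0a 4a0f10 480b08 410c09 a49039 a4913a a5913a a49038 a59139
196 c2bf52 c2c052 bab34a a9993d 8c742d 450706 4b0c0e 4a0c0b 4b0f0d 4b0f0e 490b07 4b100f 430807 9c8935 a4913a a5923b a49039 a4913a
202 c3c152 a18d37 a38f38 a39038 694f1b 6d1717 7a1a19 781c1a 772120 751e1d 751b19 741b18 6e1616 795d21 a39038 a49139 a49139 a49038
208 a08c36 a28f36 a39038 a49139 664218 751919 831f1d 998a8d a4aaac a3aaac 8f6c6e 862422 781b1b 7c5d25 a49138 a38f38 a39039 a49039
214 a38f38 a38f38 a28f38 a39037 745922 731816 821e1d 998b8c a3a8ab a3a9ac 8e6d6e 85201e 771919 7c5e24 a49039 a49038 a39037 a39038
220 a28e36 a28e37 a39038 988533 491a0f 751b19 821d1d 917575 a3aaab a3a9aa 8f6d6f 85211f 781c1a 3c1b0b 9f8c36 a49038 a39038 a39038
226 a28e37 a28f37 817029 111218 491213 751b19 811e1c 927476 a2a8ab a2a8ab 8e6c6d 85221f 761717 3e1515 121317 8a782c a49039 a28f37
232 a28e36 a49036 1c1913 16161a 3e1312 731816 821f1c 917475 a3a9ab a3a8ab 8e6d6e 84211e 761818 361214 18181c 1f1b15 a59138 a28f37
238 a18e37 a59138 2f291a 161918 3c1110 731a16 811e1c 917476 
[... 669 characters left out ...]
3 43464a 44464a 43474a 3b3e41 131312 101112 111112
274 111316 0c0c0f 0e0d12 3f4144 43464a 434649 43464a 37393d 0c0b0e 0d0c11 35373a 44474a 434549 44474a 414447 101114 0f1113 131315
280 0f1416 0f0f0f 0c0e10 44484b 44464a 42464a 434649 37393b 0c0c0c 0d0c0d 2f3134 44474a 444649 44464a 44464b 121114 0c0e11 111115
286 0f1313 0e1211 111216 282b2e 5d6167 787d83 7a7e84 5c6064 1e1f22 202224 53575c 7b7f85 7b8085 60646a 2e2f34 111214 111214 0d0e12
292 121414 121415 111113 121115 0f1013 101114 212427 5e6166 232125 202022 56595f 323539 0b0e0f 141315 121315 0f1011 0e0f0f 111114
298 1b1d23 212126 1a1b1e 101012 101013 0c0d12 101213 1a1b1d 202023 222125 1b1c1e 111114 0c0b0f 131316 111215 15161d 1f2125 1e2024
```

```bash
python3 - <<'E'
from h import *
for n in ['s2','c2']:
    c=load(n); p=c['pixels']
    for z in (.061,.063,.075,.087,.095,.105): print(n,z,np.round(proj(c,(.6,.153,z)),1))
    print('ends',np.round(proj(c,(.598,.183,.087)),1),np.round(proj(c,(.6,.123,.087)),1))
    u0,v0=map(int,np.round(proj(c,(.6,.153,.087))))
    for v in range(v0-14,v0+16,2): print(v,' '.join('%02x%02x%02x'%tuple(p[v,u]) for u in range(u0-16,u0+18,2)))
E
```

```text
s2 0.061 [240.4 159.5]
s2 0.063 [240.4 158.9]
s2 0.075 [240.4 155.8]
s2 0.087 [240.3 152.6]
s2 0.095 [240.3 150.4]
s2 0.105 [240.3 147.7]
ends [236.  149.2] [244.3 156.2]
139 454f4d 4c5653 434d48 161715 121116 0c1113 0d0e11 090c0f 0e0f11 141116 0e0f13 121116 111413 191d1b 434d49 49514f 4a5252
141 46504d 4c5353 475150 444a48 1e211f 0e1313 101214 0c0f10 0f0d13 0b1012 0d0f13 373f40 3f484a 414a48 4b504d 605f59 8b7a79
143 4d5651 4b5653 4a4f50 414949 434d49 282e2d 151619 131314 191619 2e2d35 29272b 605d5b 867d7a b49c99 8b7a78 9e9798 a9a2a0
145 46524e 484f4e 464e4c 454d49 464f4a 474a48 2c2e2f 121615 404247 3a3d41 393a3d a19f9f a5a5a4 a6a2a2 aaa7a6 a5a09f a6a2a1
147 4f5655 5c6260 666263 999697 a49ea1 a5a3a3 565353 131616 42434a 343639 3a383c a6a2a3 a8a4a2 a9a5a4 a8a4a3 a7a2a4 9a99a1
149 a49f9e a8a2a4 a3a2a1 a6a3a2 aaa2a7 a8a4a3 5a575c 101214 44454d 393a40 343536 9e9e9b a0a0a0 a7a2a3 a49da0 727c98 3960ac
151 9a9797 a7a3a5 a9a4a3 a6a0a4 aba7a9 a7a1a1 613130 180e13 43454a 34393b 5e5c5f a3a1a1 a3a1a1 a19e9f a29da0 5c6073 2c2c5f
153 8e8a8b 9f9e9c a29d9b a4a09f a6a1a3 a29c9d 58171a 5d1e1e 51474a 5
[... 2231 characters left out ...]
2 856b2f 7f706e 70403e 4a2321 442220 4e3e26 8e7c34 b3a940 c4bd46 c4be47 c5c2b9 c6c4bf
254 6f7574 8a9292 8d938d 8e7b33 8e7c33 775651 7b5856 522422 442221 342322 2b2a25 8f7c34 8e7c34 bcb344 c4bd47 b9b6a7 c5c3bf
256 8e9696 8d9595 8d9184 8f7c33 8f7b33 542722 592422 452321 3a2422 232322 6d602c 8f7d35 8e7c34 8e7c34 a0933a b9b7b1 c5c3bf
258 8d9696 8e9696 888f8d 8a7732 8e7c33 573423 522422 4f2922 806d30 867531 8f7c34 8e7c33 8f7c34 8f7c34 7b6f40 8f9797 abaeab
260 8d9595 8e9596 8e9696 807856 8e7c33 826c2f 603a25 816e30 8e7c34 ada33f ada23f 957e35 7e562c 847331 878c86 8f9897 8e9797
262 8d9696 8d9595 8d9595 88908c 7e7145 4e6134 586a36 bcb444 c4bd47 c4be47 c4be47 c0ac43 8b6636 7e827a 8e9797 8e9797 8f9798
```

arm_command --deltas '[[[0,0,0],0.15],[[0,0,0],0.15],[[0,0,0],0],[[0,0,0],0]]' --gripper 45

```text
time: 3.28
tcp_pos: [0.6, 0.153, 0.0633]
tool_rot: [0.0, 0.693, 0.721, 0.0]
ft_force: [-0.2, -1.0, 0.2]
finger_gap: 0.0384
finger_force: 0.0
```

```bash
python3 - <<'E'
from h import *
s=sense();print(s['finger_gap'],s['tcp_pos'],s['tool_rot'])
snap('wrist','w4');snap('side','s4');snap('scene','c4')
w=cv2.imread('pics/w4.png')[140:340,120:400];s=cv2.imread('pics/s4.png')[125:175,205:275];c=cv2.imread('pics/c4.png')[215:275,165:235]
L=np.zeros((600,800,3),np.uint8); L[:286,:400]=cv2.resize(w,(400,286),interpolation=3); L[:286,400:]=cv2.resize(s,(400,286),interpolation=3); L[286:600,400:766]=cv2.resize(c,(366,314),interpolation=3)
cv2.imwrite('pics/m4.png',L)
E
```

```text
0.03842806113032819 [0.60003211 0.15303934 0.0633148 ] [2.80441519e-05 6.92944261e-01 7.20991158e-01 2.14016302e-05]
```

View pics/m4.png

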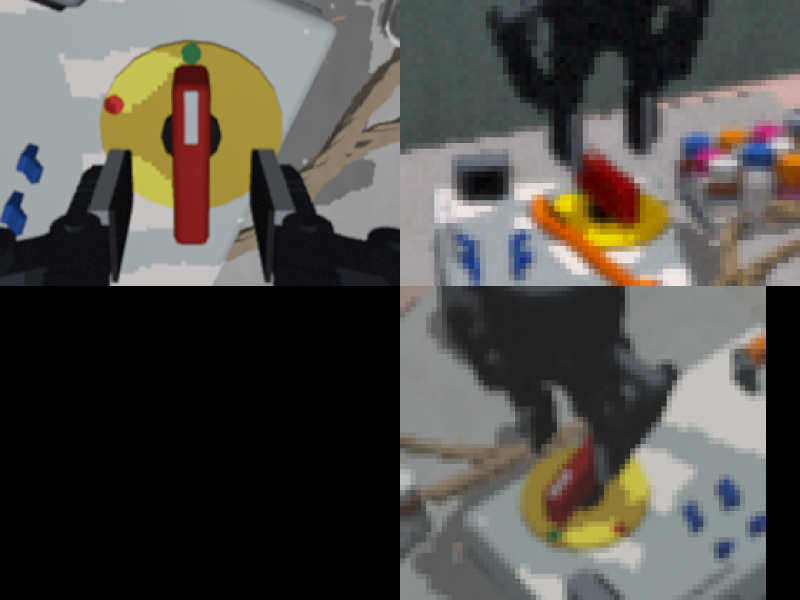

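The side view shows the open fingertips ending at about (249,151) and (234,152), level with the bar's top (z ≈ 0.09). The reported TCP is 0.063, so the real tips are about 25 mm shorter than the reported TCP. I'll go down by that much, watching the force.

arm_command --deltas '[[[0,0,0.006],0],[[0,0,0.006],0],[[0,0,0.005],0],[[0,0,0.005],0],[[0,0,0],0]]'

```text
time: 4.05
tcp_pos: [0.5997, 0.153, 0.0407]
tool_rot: [-0.0, 0.694, 0.72, -0.0]
ft_force: [-0.3, -0.2, 0.5]
finger_gap: 0.0385
finger_force: 0.0
```

arm_command --deltas '[[[0,0,0],0],[[0,0,0],0],[[0,0,0],0],[[0,0,0],0]]' --gripper 0

```text
time: 4.55
tcp_pos: [0.6, 0.153, 0.0417]
tool_rot: [0.0, 0.694, 0.72, 0.0]
ft_force: [-2.6, -0.1, 4.0]
finger_gap: 0.0122
finger_force: 41.3
```

arm_command --deltas '[[[0,0,0],-0.15],[[0,0,0],-0.15],[[0,0,0],-0.15],[[0,0,0],-0.15],[[0,0,0],-0.15],[[0,0,0],-0.15],[[0,0,0],-0.15],[[0,0,0],-0.15],[[0,0,0],-0.02],[[0,0,0],0]]'

```text
time: 5.8
tcp_pos: [0.5983, 0.1518, 0.0416]
tool_rot: [-0.002, 0.156, 0.988, -0.001]
ft_force: [-7.7, -5.1, 8.4]
finger_gap: 0.0118
finger_force: 42.1
```

```bash
python3 - <<'E'
from h import *
s=sense();print(s['torque'],s['ft_force'],s['finger_gap'],s['joint_positions'])
snap('wrist','w5')
E
```

```text
[-0.88806603  1.26776835 -0.37801134] [-7.72307859 -5.13478584  8.37432344] 0.011849795676159772 [ 1.25091068e-01  6.70316466e-01  1.45007266e+00 -1.35402595e-03
  1.02510341e+00 -1.13139704e+00]
```

The bar followed by 1.22 rad and reached its stop. Next I release it, rise, and turn towards the syringe.

arm_command --deltas '[[[0,0,0],0],[[0,0,0],0],[[0,0,0],0],[[0,0,-0.03],0],[[0,0,-0.06],0],[[0,0,-0.06],0],[[0,0,-0.06],0],[[0,0,0],0]]' --gripper 40

```text
time: 6.85
tcp_pos: [0.6025, 0.1535, 0.2574]
tool_rot: [0.006, 0.156, 0.988, 0.002]
ft_force: [-0.5, 0.3, -1.0]
finger_gap: 0.0339
finger_force: 0.0
```

arm_command --deltas '[[[0,0,0],0.185],[[0,0,0],0.185],[[0,0,0],0.185],[[0,0,0],0.185],[[0,0,0],0.185],[[0,0,0],0.185],[[0,0,0],0.185],[[0,0,0],0.185],[[0,0,0],0.185],[[0,0,0],0.185]]'

```text
time: 8.1
tcp_pos: [0.5997, 0.1531, 0.2499]
tool_rot: [-0.0, 0.884, 0.467, -0.001]
ft_force: [-0.1, -0.0, -0.4]
finger_gap: 0.0335
finger_force: 0.0
```

```bash
python3 - <<'E'
from h import *
s=sense();print(s['tcp_pos'],s['tool_rot'],s['joint_positions'].round(2))
snap('scene','c6'); p=load('c6')['pixels'].astype(int)
c=load('c6')
m=(p[...,0]>1.9*p[...,1])&(p[...,0]>1.9*p[...,2])&(p[...,0]>50); 
u0,v0=map(int,proj(c,(.6,.153,.08))); sub=m[v0-20:v0+20,u0-20:u0+20]; ys,xs=np.nonzero(sub); print('red bbox',xs.min()+u0-20,xs.max()+u0-20,ys.min()+v0-20,ys.max()+v0-20)
a=-.3326; d=np.array([np.cos(a),np.sin(a)])*.031
for k in (1,-1): print('expected off end',np.round(proj(c,(.6+k*d[0],.153+k*d[1],.087)),1))
E
```

```text
[0.5996951  0.15305711 0.24988934] [-3.27819602e-04  8.84025191e-01  4.67438386e-01 -8.42675364e-04] [0.13 0.5  1.16 0.   1.49 0.72]
red bbox 193 207 242 261
expected off end [193.1 242.1]
expected off end [205.6 254.8]
```

arm_command --deltas '[[[0,0,0],0.17],[[-0.0387,0.0326,0],0],[[-0.0387,0.0326,0],0],[[-0.0387,0.0326,0],0],[[-0.0387,0.0326,0],0],[[-0.0387,0.0326,0],0],[[-0.0387,0.0326,0],0],[[-0.0387,0.0326,0],0],[[0,0,0],0],[[0,0,0],0]]'

```text
time: 9.4
tcp_pos: [0.5779, -0.2, 0.2505]
tool_rot: [-0.001, 0.919, 0.394, -0.0]
ft_force: [0.1, 1.1, 1.0]
finger_gap: 0.0338
finger_force: 0.0
```

```bash
python3 - <<'E'
from h import *
s=sense();print(s['tcp_pos'],s['tool_rot'])
snap('wrist','w7'); a=cv2.imread('pics/w7.png'); cv2.imwrite('pics/w7b.png',cv2.resize(a,(800,600),interpolation=cv2.INTER_CUBIC))
E
```

```text
[ 0.57789829 -0.20003668  0.25049088] [-7.22525654e-04  9.19087391e-01  3.94053023e-01 -2.45908706e-04]
```

View pics/w7b.png

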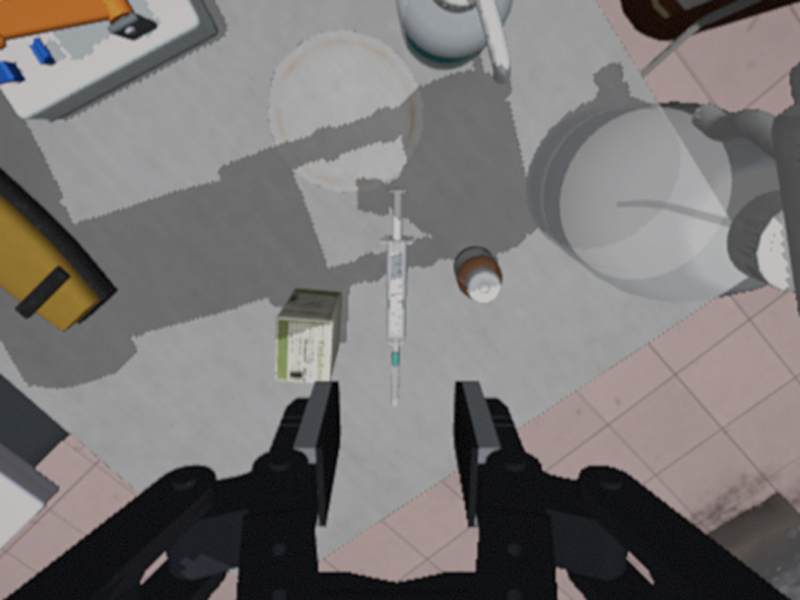

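The wrist picture (×1.5625) shows the syringe upright at column 396: disc end (399,190), flange (397,239), barrel front (395,340), needle tip (395,403). The box top corners are (277,316)–(328,381), with its base edge at (292,290)–(341,292). The vial cap is at (484,288) and its base near (475,255).

```bash
python3 - <<'E'
from h import *
c=load('w7'); k=1.5625; P=lambda u,v,z: atz(c,u/k,v/k,z)[:2]
fl=P(397,239,.010);fr=P(395,340,.008);nt=P(395,403,.008);de=P(399,190,.008)
print('flange',fl,'front',fr,'tip',nt,'disc',de,'len',np.linalg.norm(fl-fr),np.linalg.norm(fl-nt),np.linalg.norm(de-fl))
y=(fl-nt)/np.linalg.norm(fl-nt); x=np.array([y[1],-y[0]]); print('angle',np.degrees(np.arctan2(y[1],y[0])))
g=nt+y*.116; print('syringe y=36:',g, ' y=0:',nt+y*.08)
def rel(n,q): d=q-nt; print(n,q.round(4),'side',(d@x).round(4),'along',(d@y-.08).round(4))
for n,a in dict(b1=(277,316,.07),b2=(338,316,.07),b3=(328,381,.07),bb=(292,290,0),bb2=(341,292,0),vc=(485,289,.064),vb=(475,250,0)).items(): rel(n,P(*a))
s=sense(); r=s['tool_rot']; print('tool x ang',2*np.degrees(np.arctan2(r[2],r[1])))
E
```

```text
flange [ 0.57453916 -0.20200546] front [ 0.5139619  -0.26330544] tip [ 0.47303716 -0.306259  ] disc [ 0.60151236 -0.17584239] len 0.08618173658280368 0.14550414409644072 0.03757738779860944
angle 45.76616192678743
syringe y=36: [ 0.55395741 -0.22314514]  y=0: [ 0.52884423 -0.2489391 ]
b1 [ 0.4846 -0.1748] side -0.0835 along 0.0223
b2 [ 0.5155 -0.2042] side -0.0407 along 0.0228
b3 [ 0.4742 -0.2345] side -0.0492 along -0.0278
bb [ 0.4807 -0.1747] side -0.0863 along 0.0196
bb2 [ 0.5088 -0.2038] side -0.0458 along 0.0184
vc [ 0.6025 -0.2621] side 0.0619 along 0.042
vb [ 0.6125 -0.2534] side 0.063 along 0.0552
tool x ang 46.45607259544254
```

There are tight neighbours beside the barrel: box edge 42 mm off on one side, vial 45 mm off on the other. The gripper's knuckles are wider than that at box height. I'll lift the syringe by its plunger (clear of both), lay it on open table, and regrip it on the barrel there. The tool gets half a turn so the camera stays away from the pump.

arm_command --deltas '[[[0,0,0],-0.184],[[0,0,0],-0.184],[[0,0,0],-0.184],[[0,0,0],-0.184],[[0,0,0],-0.184],[[0,0,0],-0.184],[[0,0,0],-0.184],[[0,0,0],-0.184],[[0,0,0],-0.184],[[0,0,0],-0.184]]' --gripper 27

```text
time: 10.7
tcp_pos: [0.5784, -0.1986, 0.2514]
tool_rot: [0.0, 0.239, 0.971, 0.0]
ft_force: [0.4, 0.2, 1.0]
finger_gap: 0.023
finger_force: 0.0
```

arm_command --deltas '[[[0,0,0],-0.184],[[0,0,0],-0.184],[[0,0,0],-0.184],[[0,0,0],-0.184],[[0,0,0],-0.184],[[0,0,0],-0.184],[[0,0,0],-0.184],[[-0.0157,0.001,0.05],0],[[0,0,0],0],[[0,0,0],0]]'

```text
time: 11.95
tcp_pos: [0.5889, -0.1882, 0.2028]
tool_rot: [0.0, -0.388, 0.922, -0.001]
ft_force: [0.2, -0.0, 0.4]
finger_gap: 0.0232
finger_force: 0.0
```

```bash
python3 - <<'E'
from h import *
s=sense(); r=s['tool_rot']; th=2*np.arctan2(r[2],r[1]); print(s['tcp_pos'],np.degrees(th),s['joint_positions'].round(2))
c=snap('wrist','w8'); p=c['pixels']
# predicted syringe points in this view
nt=np.array([.473,-.3063]); y=np.array([.6976,.7165])
for a in (-.08,.0,.066,.085,.104): print(a,np.round(proj(c,(*(nt+y*(a+.08)),.008)),1))
cv2.imwrite('pics/w8b.png',cv2.resize(p[:,:,::-1],(800,600),interpolation=3))
E
```

```text
[ 0.58888457 -0.18816968  0.2027808 ] 225.65338790980232 [-0.43  0.52  1.25 -0.    1.37 -2.8 ]
-0.08 [252.9 -16.7]
0.0 [253.   73.8]
0.066 [253.2 139. ]
0.085 [253.2 156.4]
0.104 [253.2 173.3]
```

View pics/w8b.png

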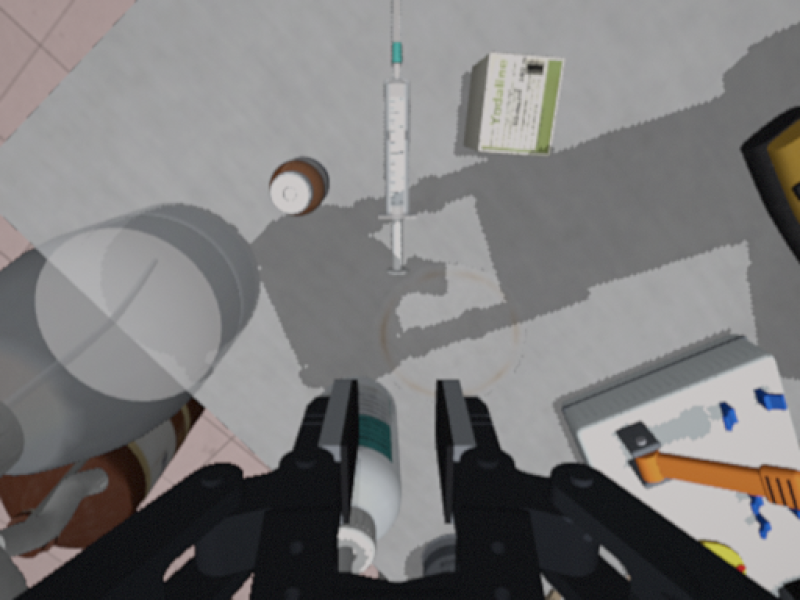

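The wrist picture shows the syringe in line below the tool: flange at (398,216), disc at (398,272), finger midline at column 398. The pump's base edge is near (372,383). That was my last allowed view, so from here I check with numbers.

```bash
python3 - <<'E'
from h import *
k=1.5625
a=atz(load('w7'),455/k,65/k,0)[:2]; b=atz(load('w8'),372/k,383/k,0)[:2]
nt=np.array([.473,-.3063]); y=np.array([.6976,.7165]); x=np.array([y[1],-y[0]])
for q in (a,b): print(q.round(4),'along',((q-nt)@y-.08).round(4),'side',((q-nt)@x).round(4))
s=load('side0')
for u,v in [(312,214),(301,208),(323,208)]: print('pump base',atz(s,u,v,0).round(3))
q=atz(load('w8'),398/k,216/k,.010)[:2]; r=atz(load('w8'),398/k,272/k,.008)[:2]; print('flange,disc',q,r)
E
```

```text
[ 0.6918 -0.1397] along 0.192 side 0.0405
[ 0.6793 -0.1212] along 0.1965 side 0.0186
pump base [ 0.688 -0.153  0.   ]
pump base [ 0.676 -0.112  0.   ]
pump base [ 0.736 -0.142  0.   ]
flange,disc [ 0.57285318 -0.20137832] [ 0.6008353  -0.17266787]
```

arm_command --deltas '[[[0,0.0013,0.06],0],[[0,0,0.06],0],[[0,0,0.05],0],[[0,0,0.03],0],[[0,0,0.01],0],[[0,0,0],0]]'

```text
time: 12.75
tcp_pos: [0.5883, -0.1883, -0.0075]
tool_rot: [0.001, -0.387, 0.922, -0.001]
ft_force: [0.8, -0.7, 0.7]
finger_gap: 0.0229
finger_force: 0.0
```

arm_command --deltas '[[[0,0,0.006],0],[[0,0,0.005],0],[[0,0,0.005],0],[[0,0,0],0]]'

```text
time: 13.25
tcp_pos: [0.5872, -0.1876, -0.025]
tool_rot: [-0.0, -0.387, 0.922, 0.0]
ft_force: [-0.0, -0.2, -0.1]
finger_gap: 0.0233
finger_force: 0.0
```

arm_command --deltas '[[[0,0,0],0],[[0,0,0],0],[[0,0,0],0],[[0,0,0],0]]' --gripper 0 --force 30

```text
time: 13.75
tcp_pos: [0.5876, -0.1877, -0.0246]
tool_rot: [0.0, -0.387, 0.922, -0.0]
ft_force: [0.1, -0.2, 0.0]
finger_gap: 0.0054
finger_force: 30.6
```

arm_command --deltas '[[[0,0,-0.012],0],[[-0.02,0.004,0],0],[[-0.025,0.006,0],0],[[-0.025,0.005,0],0],[[0,0,0],0],[[0,0,0.006],0],[[0,0,0.0055],0],[[0,0,0],0]]'

```text
time: 14.75
tcp_pos: [0.6253, -0.1278, -0.0245]
tool_rot: [-0.0, -0.387, 0.922, 0.0]
ft_force: [-0.1, 0.0, -0.4]
finger_gap: 0.0054
finger_force: 30.7
```

arm_command --deltas '[[[0,0,0],0],[[0,0,0],0],[[0,0,0],0],[[0,0,-0.03],0],[[0,0,-0.03],0],[[0.024,0,0],0],[[0.024,0,0],0],[[0,0,0],0],[[0,0,0],0]]' --gripper 33

```text
time: 15.88
tcp_pos: [0.5926, -0.1612, 0.0359]
tool_rot: [0.0, -0.387, 0.922, -0.0]
ft_force: [-0.3, -0.7, 0.5]
finger_gap: 0.0282
finger_force: 0.0
```

```bash
python3 - <<'E'
from h import *
s=sense(); print(s['tcp_pos'])
c=snap('wrist','w9'); p=c['pixels'].astype(int)
# syringe lies vertical in image near col 254: per row, brightness vs local background
t=s['tcp_pos'];r=s['tool_rot'];th=2*np.arctan2(r[2],r[1]);y=-np.array([np.cos(th),np.sin(th)])
for a in (-.08,-.029,0,.036,.066): print(a,np.round(proj(c,(*(t[:2]+y*(a-.036)),.008)),1))
g=p.sum(2)//3
for v in range(0,240,10): print(v,' '.join('%3d'%g[v,u] for u in range(226,286,2)))
E
```

```text
[ 0.59263742 -0.16120164  0.03593734]
-0.08 [251.3   6.7]
-0.029 [251.5 108.1]
0 [251.6 158.5]
0.036 [251.7 215. ]
0.066 [251.8 257.7]
0 166 164 166 166 167 167 167 167 168 168 167 160 188 191 191 191 167 167 166 166 165 164 166 166 167 167 168 167 165 165
10 167 167 166 167 167 169 168 168 167 168 170 156 174 176 177 189 170 168 168 169 169 169 168 167 167 167 167 168 167 168
20 169 168 169 169 169 169 170 170 170 169 171 163 174 177 178 190 170 169 168 168 170 170 169 170 170 170 169 169 168 167
30 171 171 171 171 171 171 171 171 171 170 171 152 173 177 177 177 158 168 168 167 167 168 168 169 169 169 170 169 169 169
40 172 173 174 174 174 173 171 171 171 171 172 145 172 178 178 177 165 171 170 170 170 171 170 171 170 171 171 171 172 172
50 170 171 172 172 172 173 174 174 174 173 174 145 174 179 179 179 169 171 171 170 170 169 170 171 171 171 171 172 171 171
60 170 170 170 171 170 171 172 172 171 170 171 154 173 179 179 178 163 172 171 170 170 170 171 172 172 172 172 173 172 172
70 172 172 170 171 170 169 169 170 171 170 171 154 175 179 179 178 165 172 171 171 171 171 171 171 171 17
[... 1299 characters left out ...]
 144 153 187 209 211 211 211 211 171 159 162 166 168 167 167 167 167 168 167 168
190 120 122 121 122 121 121 120 122 152 183 171 180 157 176 207 209 199 211 196 172 161 167 170 169 169 168 168 168 170 170
200 124 122 122 121 122 122 122 122 149 182 183 166 168 170 171 171 171 172 188 171 141 120 120 152 172 168 153 163 174 172
210 122 122 123 122 122 122 121 119 149 180 180 158 159 161 159 168 170 171 187 169 139 117 117 118 120 120 119 120 149 135
220 123 123 123 122 123 125 127 127 145 179 176 148 148 164 170 156 145 127 187 169 142 122 126 125 126 126 123 123 123 122
230 123 124 124 125 124 125 125 127 146 177 181 144 145 165 170 169 168 170 188 167 139 125 125 124 124 122 123 123 124 124
```

```bash
python3 - <<'E'
from h import *
c=load('w9'); g=c['pixels'].astype(int).sum(2)//3
for v in range(236,300,3): print(v,' '.join('%3d'%g[v,u] for u in range(222,292,2)))
s=sense();t=s['tcp_pos'];r=s['tool_rot'];th=2*np.arctan2(r[2],r[1]);y=-np.array([np.cos(th),np.sin(th)])
for a in (.060,.066,.072): print(a,[np.round(proj(c,(*(t[:2]+y*(a-.036)),z))[1],1) for z in (0,.008,.016)])
E
```

```text
236 123 123 122 121 123 124 125 124 124 124 143 177 183 150 152 153 154 163 168 171 188 165 139 124 124 124 122 123 123 123 122 123 123 124 124
239 123 121 121 123 124 124 125 126 126 124 141 177 180 143 143 162 169 168 168 170 189 166 139 125 123 123 121 123 122 123 123 124 123 123 124
242 108 119 121 122 124 125 125 125 123 124 146 175 185 161 163 167 170 169 164 169 188 166 137 124 125 124 122 121 121 122 122 116 107 109 114
245  26 114 122 122 122 123 123 121 122 119 142 171 176 132 130 155 166 148 149 150 184 163 131 121 122 124 122 120 120 122 124  83  14  28  78
248  20 114 122 121 121 122 117 115 115 113 128 148 157 163 175 178 176 177 174 163 155 141 121 114 114 114 122 121 122 125 149 112  12  19  75
251  13 114 123 125 124 122 122 123 123 122 134 150 154 162 188 193 194 190 180 157 155 148 129 123 123 123 121 123 126 167 173 107  12  15  55
254  11 115 124 123 123 124 129 130 131 130 136 154 161 161 168 178 180 174 163 161 161 151 133 130 131 131 124 120 128 164 175 107  14  16  32
257   8 114 124 124 124 124 147 151 150 152 154 153 158 165 174 178 181 177 167 162 158 153 
[... 1558 characters left out ...]
1 165 155 127 115 119 120 120 121 121 122 123 123 121 122 124  98  18  17  17
293  59 120 119 121 120 120 122 121 122 123 124 120 120 118 143 161 164 155 127 116 120 119 121 123 121 122 123 124 123 123 124 121  29  18  16
296  81 120 119 122 122 122 121 120 123 123 121 120 118 113 143 161 164 156 129 110 119 122 122 121 124 123 123 123 124 124 124 122  42  15  14
299 107 119 119 120 122 122 122 122 121 120 120 107  96 100 144 162 165 156 125  94  98 114 123 123 124 123 124 123 125 124 125 128  73  12  13
0.06 [np.float64(244.0), np.float64(249.8), np.float64(255.9)]
0.066 [np.float64(252.1), np.float64(258.0), np.float64(264.3)]
0.072 [np.float64(259.9), np.float64(266.1), np.float64(272.7)]
```

arm_command --deltas '[[[0.0045,0,0.02],0],[[0,0,0.02],0],[[0,0,0.012],0],[[0,0,0.009],0],[[0,0,0],0],[[0,0,0],0]]'

```text
time: 16.68
tcp_pos: [0.5894, -0.1647, -0.0246]
tool_rot: [0.0, -0.387, 0.922, -0.0]
ft_force: [0.1, -0.8, 0.9]
finger_gap: 0.0281
finger_force: 0.0
```

arm_command --deltas '[[[0,0,0],0],[[0,0,0],0],[[0,0,0],0],[[0,0,0],0]]' --gripper 0

```text
time: 17.18
tcp_pos: [0.5894, -0.1649, -0.0245]
tool_rot: [0.0, -0.387, 0.922, -0.0]
ft_force: [-0.8, 0.8, 5.8]
finger_gap: 0.0152
finger_force: 30.3
```

arm_command --deltas '[[[0,0,-0.03],0],[[0,0,-0.06],0],[[0,0,-0.06],0],[[0,0,-0.06],0],[[0,0,0],-0.147],[[0,0,0],-0.147],[[0,0,0],-0.1474],[[0,0,0],0]]'

```text
time: 18.18
tcp_pos: [0.596, -0.1419, 0.1832]
tool_rot: [-0.012, -0.564, 0.826, -0.009]
ft_force: [-0.2, -0.9, 0.6]
finger_gap: 0.0152
finger_force: 29.7
```

arm_command --deltas '[[[-0.0375,0.0272,0],0],[[-0.0375,0.0272,0],0],[[-0.0375,0.0272,0],0],[[-0.0375,0.0272,0],0],[[-0.0375,0.0272,0],0],[[-0.0375,0.0272,0],0],[[0,0,0],0],[[0,0,0],0]]'

```text
time: 19.18
tcp_pos: [0.5265, 0.1247, 0.1767]
tool_rot: [-0.012, -0.563, 0.826, -0.009]
ft_force: [0.8, -0.0, -0.5]
finger_gap: 0.0153
finger_force: 29.7
```

```bash
python3 - <<'E'
from h import *
s=sense(); t=s['tcp_pos'];r=s['tool_rot'];th=2*np.arctan2(r[2],r[1])
print(t,np.degrees(th),s['finger_gap'],s['joint_positions'].round(2))
c=snap('wrist','w10'); p=c['pixels'].astype(int)
q=(.5559,.1155,-.3326);a,b=np.cos(q[2]),np.sin(q[2])
D=lambda x,y,z:(q[0]+(a*x-b*y)/1000,q[1]+(b*x+a*y)/1000,z/1000)
for y in (-85,-10,15): print('pred walls',y,[np.round(proj(c,D(-40+k*14,y,62)),1).tolist() for k in (-1,1)])
m=((p[...,2]>1.8*p[...,0])&(p[...,2]>1.35*p[...,1])&(p[...,2]>50)).astype(np.uint8)
n,l,st,ce=cv2.connectedComponentsWithStats(m)
for i in range(1,n):
    if st[i,4]>25: print(st[i].tolist(),ce[i].round(1))
# syringe: needle, hub (teal)
m=((p[...,1]>1.4*p[...,0])&(p[...,2]>1.3*p[...,0])&(abs(p[...,1]-p[...,2])<40)&(p[...,1]>60)).astype(np.uint8)
n,l,st,ce=cv2.connectedComponentsWithStats(m)
for i in range(1,n):
    if st[i,4]>25: print('teal',st[i].tolist(),ce[i].round(1))
y=-np.array([np.cos(th),np.sin(th)])
for aa in (-.080,-.037,-.029,0): print('syr',aa,np.round(proj(c,(*(t[:2]+y*(aa-.036)),t[2]+.0325)),1))
E
```

```text
[0.52652163 0.1247106  0.1767073 ] 248.53929685717702 0.01529288080991877 [ 0.11  0.4   1.51 -0.03  1.24 -2.65]
pred walls -85 [[277.5, 77.1], [242.4, 78.7]]
pred walls -10 [[279.4, 169.0], [246.9, 170.3]]
pred walls 15 [[279.9, 196.7], [248.2, 197.9]]
[273, 69, 13, 15, 185] [279.   75.7]
[239, 71, 8, 14, 112] [242.5  77.5]
[275, 161, 13, 13, 136] [280.9 167.1]
[276, 189, 12, 11, 98] [281.2 194.6]
[86, 295, 21, 21, 327] [ 95.5 305.2]
[50, 324, 22, 20, 308] [ 60.4 333.2]
teal [246, 91, 16, 31, 457] [253.6 106.4]
syr -0.08 [251.  -29.8]
syr -0.037 [251.2  95.6]
syr -0.029 [251.2 116.5]
syr 0 [251.3 186.4]
```

arm_command --deltas '[[[0,0,0],0],[[0,0,0],0]]'

```text
time: 19.48
tcp_pos: [0.5266, 0.1246, 0.1768]
tool_rot: [-0.012, -0.562, 0.827, -0.009]
ft_force: [0.5, 0.1, -0.5]
finger_gap: 0.0149
finger_force: 29.7
```

```bash
python3 - <<'E'
from h import *
from scipy.spatial.transform import Rotation as R
s=sense(); print(s['tcp_pos'],s['tool_rot'],s['qvel'].round(3),s['joint_positions'].round(3),s['joint_torque'].round(1))
r=s['tool_rot']; print(R.from_quat([r[1],r[2],r[3],r[0]]).as_matrix().round(4))
E
```

```text
[0.52661596 0.1245595  0.17678098] [-0.01163967 -0.56249194  0.82666984 -0.00918216] [ 0.005 -0.002  0.002  0.    -0.001  0.002] [ 0.108  0.405  1.51  -0.029  1.239 -2.648] [ -0.  -46.2 -24.1  -0.1   0.1  -0. ]
[[-0.3669 -0.9302 -0.0089]
 [-0.9298  0.367  -0.0283]
 [ 0.0296 -0.0021 -0.9996]]
```

The shift and tilt came from joint 6 reaching its range limit in that turn: it left a 1.7° tilt and nothing touched. That is acceptable, so I go on with the corrected approach.

arm_command --deltas '[[[0.0137,0.0055,0],-0.02],[[0.0137,0.0056,0],-0.022],[[0,0,0.03],0],[[0,0,0.03],0],[[0,0,0.027],0],[[0,0,0],0],[[0,0,0],0]]'

```text
time: 20.35
tcp_pos: [0.5063, 0.1013, 0.0916]
tool_rot: [-0.011, -0.58, 0.814, -0.009]
ft_force: [0.8, 0.2, 0.1]
finger_gap: 0.015
finger_force: 29.7
```

```bash
cat > look.py <<'E'
from h import *
import sys
from scipy.spatial.transform import Rotation as R
s=sense(); t=s['tcp_pos'];r=s['tool_rot'];th=2*np.arctan2(r[2],r[1])
M=R.from_quat([r[1],r[2],r[3],r[0]]).as_matrix()
q=(.5559,.1155,-.3326);a,b=np.cos(q[2]),np.sin(q[2]); B=np.array([[a,-b],[b,a]])
D=lambda x,y,z:(q[0]+(a*x-b*y)/1000,q[1]+(b*x+a*y)/1000,z/1000)
print('tcp',t.round(4),'th',np.degrees(th).round(2),'in driver mm',(1000*B.T@(t[:2]-q[:2])).round(1),'tz',M[:,2].round(4),'F',s['ft_force'].round(1),'gap',s['finger_gap'].round(4))
c=snap('wrist',sys.argv[1]); p=c['pixels'].astype(int)
for y in (-85,-10,15): print('pred walls',y,[np.round(proj(c,D(-40+k*14,y,62)),1).tolist() for k in (1,-1)])
m=((p[...,2]>1.8*p[...,0])&(p[...,2]>1.35*p[...,1])&(p[...,2]>50)).astype(np.uint8)
n,l,st,ce=cv2.connectedComponentsWithStats(m)
for i in range(1,n):
    if st[i,4]>40: print('blue',st[i].tolist(),ce[i].round(1))
m=((p[...,1]>1.4*p[...,0])&(p[...,2]>1.3*p[...,0])&(abs(p[...,1]-p[...,2])<40)&(p[...,1]>60)).astype(np.uint8)
n,l,st,ce=cv2.connectedComponentsWithStats(m)
for i in range(1,n):
    if st[i,4]>25: print('teal',st[i].tolist(),ce[i].round(1))
print('pred hub',np.round(proj(c,t+M@[.0705,0,-.0325]),1),'pred tcp',np.round(proj(c,t),1))
E
python3 look.py w11
```

```text
Traceback (most recent call last):
  File "look.py", line 8, in <module>
    print('tcp',t.round(4),'th',np.degrees(th).round(2),'in driver mm',(1000*B.T@(t[:2]-q[:2])).round(1),'tz',M[:,2].round(4),'F',s['ft_force'].round(1),'gap',s['finger_gap'].round(4))
                                                                                                                                                               ^^^^^^^^^^^^^^^^^^^^^
AttributeError: 'float' object has no attribute 'round'
```

```bash
sed -i "s/s\['finger_gap'\].round(4)/s['finger_gap']/" look.py; python3 look.py w11
```

```text
tcp [0.5063 0.1013 0.0916] th 250.94 in driver mm [-42.3 -29.7] tz [-0.0073 -0.0282 -0.9996] F [0.8 0.2 0.1] gap 0.01502736437535192
pred walls -85 [[224.3, 125.4], [272.4, 125.5]]
pred walls -10 [[227.2, 243.1], [270.5, 243.2]]
pred walls 15 [[228.0, 277.4], [270.0, 277.4]]
blue [215, 113, 19, 21, 360] [223.7 123.2]
blue [266, 113, 18, 21, 353] [274.5 123. ]
blue [219, 229, 16, 21, 180] [226.9 238.1]
blue [272, 234, 9, 9, 70] [275.7 238.4]
teal [246, 91, 16, 31, 455] [253.6 106.4]
pred hub [251.4 105. ] pred tcp [252.  233.7]
```

arm_command --deltas '[[[0,0,0.03],0],[[0,-0.0026,0],0],[[0,0,0.015],0],[[0,0,0.01],0],[[0,0,0.006],0],[[0,0,0.003],0],[[0,0,0],0]]'

```text
time: 21.28
tcp_pos: [0.5074, 0.0987, 0.0267]
tool_rot: [-0.012, -0.58, 0.814, -0.009]
ft_force: [0.3, -0.4, 0.7]
finger_gap: 0.0151
finger_force: 29.8
```

```bash
python3 look.py w12
```

```text
tcp [0.5074 0.0987 0.0267] th 250.96 in driver mm [-40.4 -31.7] tz [-0.0088 -0.0282 -0.9996] F [ 0.3 -0.4  0.7] gap 0.0150535608930441
pred walls -85 [[215.6, 146.7], [285.4, 146.7]]
pred walls -10 [[220.7, 307.4], [281.0, 307.5]]
pred walls 15 [[222.1, 351.7], [279.7, 351.7]]
blue [201, 127, 29, 33, 820] [214.7 143. ]
blue [275, 127, 28, 33, 810] [288.4 142.8]
blue [227, 335, 7, 19, 107] [229.9 344.3]
blue [272, 335, 9, 19, 140] [276.2 344. ]
teal [246, 91, 16, 31, 442] [253.4 106.1]
pred hub [251.4 105. ] pred tcp [252.  233.7]
```

arm_command --deltas '[[[-0.002,-0.0005,0.0005],0],[[0,0,0],0]]'

```text
time: 21.58
tcp_pos: [0.5088, 0.1006, 0.0264]
tool_rot: [-0.011, -0.58, 0.814, -0.009]
ft_force: [0.1, -0.1, 1.3]
finger_gap: 0.0149
finger_force: 29.8
```

arm_command --deltas '[[[0,0,0],0],[[0,0,0],0],[[0,0,0],0],[[0,0,0],0]]' --gripper 28

```text
time: 22.08
tcp_pos: [0.5085, 0.1005, 0.0261]
tool_rot: [-0.012, -0.58, 0.814, -0.009]
ft_force: [0.4, 0.1, 0.1]
finger_gap: 0.0238
finger_force: 0.0
```

```bash
python3 look.py w13
```

```text
tcp [0.5085 0.1005 0.0261] th 250.96 in driver mm [-39.9 -29.7] tz [-0.0088 -0.0282 -0.9996] F [0.4 0.1 0.1] gap 0.023816645801271713
pred walls -85 [[216.4, 142.0], [286.8, 142.0]]
pred walls -10 [[221.4, 304.6], [282.1, 304.6]]
pred walls 15 [[222.8, 349.3], [280.8, 349.3]]
blue [201, 123, 29, 32, 830] [215.3 138.3]
blue [276, 123, 29, 32, 831] [289.8 138.1]
blue [225, 280, 9, 29, 186] [229.5 295.6]
blue [274, 280, 9, 29, 207] [277.3 295.2]
blue [215, 335, 19, 24, 313] [223.6 345.3]
blue [273, 335, 21, 24, 326] [283.6 345.4]
teal [246, 91, 15, 31, 427] [252.6 105.8]
pred hub [251.4 105.1] pred tcp [252.  233.7]
```

The syringe has settled: hub column 252.6 against the wall midline at 252.5. Next I rise, shut the fingers and go to the clamp.

arm_command --deltas '[[[0,0,-0.02],0],[[0,0,-0.04],0],[[0,0,-0.05],0],[[0,0,-0.03],0],[[0.028,-0.017,0],0],[[0.029,-0.017,0],0],[[0,0,0],0],[[0,0,0],0]]'

```text
time: 23.12
tcp_pos: [0.523, 0.0398, 0.1676]
tool_rot: [-0.012, -0.58, 0.814, -0.009]
ft_force: [0.5, 0.0, -0.1]
finger_gap: 0.0244
finger_force: 0.0
```

arm_command --deltas '[[[0,0,0.03],0],[[0,0,0.02],0],[[0,0,0.01],0],[[0,0,0],0]]' --gripper 0

```text
time: 23.62
tcp_pos: [0.5224, 0.0384, 0.1075]
tool_rot: [-0.012, -0.581, 0.814, -0.009]
ft_force: [0.2, 0.1, -0.0]
finger_gap: 0.0
finger_force: 0.0
```

```bash
python3 look.py w14; python3 - <<'E'
from h import *
p=load('w14')['pixels'].astype(int)
m=((p[...,0]>150)&(p[...,1]<.65*p[...,0])&(p[...,2]<.45*p[...,0])&(p[...,1]>.3*p[...,0])).astype(np.uint8)
n,l,st,ce=cv2.connectedComponentsWithStats(m)
for i in range(1,n):
    if st[i,4]>60: print('orange',st[i].tolist(),ce[i].round(1))
E
```

```text
tcp [0.5224 0.0384 0.1075] th 251.01 in driver mm [ -6.5 -83.9] tz [-0.0099 -0.0281 -0.9996] F [ 0.2  0.1 -0. ] gap 3.563317174755817e-06
pred walls -85 [[281.3, 204.8], [322.9, 204.9]]
pred walls -10 [[278.8, 301.3], [316.8, 301.3]]
pred walls 15 [[278.0, 329.8], [315.0, 329.8]]
blue [274, 191, 15, 22, 247] [280.8 202. ]
blue [315, 191, 19, 22, 309] [323.8 201.8]
blue [311, 287, 14, 19, 148] [315.3 295.9]
teal [299, 176, 8, 17, 127] [302.6 184.5]
pred hub [251.4 105. ] pred tcp [252.  233.7]
orange [178, 198, 15, 30, 365] [184.6 211.9]
orange [278, 225, 13, 34, 307] [283.5 239.6]
```

arm_command --deltas '[[[0,0.002,0.01],0],[[0,0.006,0.01],0],[[0,0.006,0.01],0],[[0,0.004,0.01],0],[[0,0.003,0.008],0],[[0,0.001,0.005],0],[[0,0,0],0]]'

```text
time: 24.55
tcp_pos: [0.5012, 0.0434, 0.0544]
tool_rot: [-0.012, -0.58, 0.814, -0.009]
ft_force: [-0.2, -0.8, 0.2]
finger_gap: -0.0003
finger_force: 0.0
```

arm_command --deltas '[[[0,0,0.002],0],[[0,0,0.0015],0],[[0,0,0.001],0],[[0,0,0],0]]'

```text
time: 25.05
tcp_pos: [0.5016, 0.0433, 0.0505]
tool_rot: [-0.012, -0.58, 0.814, -0.009]
ft_force: [-0.5, 0.3, 1.2]
finger_gap: 0.0003
finger_force: 0.8
```

```bash
python3 look.py w15; cat > org.py <<'E'
from h import *
import sys
c=load(sys.argv[1]); p=c['pixels'].astype(int)
m=((p[...,0]>70)&(p[...,1]<.65*p[...,0])&(p[...,2]<.45*p[...,0])&(p[...,1]>.3*p[...,0])).astype(np.uint8)
n,l,st,ce=cv2.connectedComponentsWithStats(m)
for i in range(1,n):
    if st[i,4]>12: print('orange',st[i].tolist(),ce[i].round(1))
q=(.5559,.1155,-.3326);a,b=np.cos(q[2]),np.sin(q[2])
D=lambda x,y,z:(q[0]+(a*x-b*y)/1000,q[1]+(b*x+a*y)/1000,z/1000)
print('down: end',np.round([proj(c,D(-49,-85+k,76)) for k in (-13,13)],1).tolist(),'tip mid',np.round(proj(c,D(-39,-85,76)),1),'hinge',np.round(proj(c,D(35,-85,76)),1))
print('up: tip mid',np.round(proj(c,D(-17,-85,128)),1))
E
python3 org.py w15
```

```text
tcp [0.5016 0.0433 0.0505] th 250.96 in driver mm [-27.8 -86. ] tz [-0.0084 -0.0282 -0.9996] F [-0.5  0.3  1.2] gap 0.0003159073833438416
pred walls -85 [[248.4, 244.5], [302.9, 244.5]]
pred walls -10 [[248.9, 363.0], [297.4, 363.1]]
pred walls 15 [[249.0, 397.0], [295.8, 397.0]]
blue [243, 224, 14, 9, 66] [251.5 228.8]
blue [294, 224, 23, 31, 442] [306.1 240.3]
blue [245, 341, 13, 31, 233] [251.8 355.6]
teal [271, 207, 12, 19, 195] [276.6 216.4]
pred hub [251.5 105. ] pred tcp [252.  233.7]
orange [104, 227, 193, 52, 5769] [187.9 250.6]
down: end [[297.4, 232.1], [295.4, 281.5]] tip mid [275.3 257.3] hinge [119.5 257.2]
up: tip mid [217.8 332. ]
```

arm_command --deltas '[[[0,0,-0.01],0],[[0,0,-0.04],0],[[0,0,-0.05],0],[[0,0,-0.03],0],[[0,0,0],0],[[0,0,0],0]]'

```text
time: 25.85
tcp_pos: [0.502, 0.047, 0.1797]
tool_rot: [-0.012, -0.58, 0.814, -0.009]
ft_force: [-0.5, 0.1, 0.1]
finger_gap: 0.0001
finger_force: 0.0
```

```bash
python3 look.py w16; python3 org.py w16; python3 - <<'E'
from h import *
snap('side','s16'); snap('scene','c16')
E
python3 org.py s16; python3 org.py c16
```

```text
tcp [0.502  0.047  0.1797] th 250.96 in driver mm [-28.6 -82.3] tz [-0.0099 -0.0282 -0.9996] F [-0.5  0.1  0.1] gap 0.00010268126722602679
pred walls -85 [[249.6, 176.5], [281.6, 176.5]]
pred walls -10 [[249.8, 254.0], [279.6, 254.0]]
pred walls 15 [[249.9, 277.6], [279.1, 277.6]]
blue [278, 167, 12, 15, 142] [283.1 174.6]
blue [276, 244, 11, 16, 106] [280.9 251.4]
teal [264, 155, 6, 8, 44] [266.3 158.6]
pred hub [251.4 105.1] pred tcp [252.  233.7]
orange [169, 164, 109, 29, 2108] [218.2 179.4]
down: end [[277.2, 165.3], [276.6, 195.4]] tip mid [265.  180.5] hinge [176.4 180.5]
up: tip mid [235.5 199.7]
orange [271, 152, 6, 6, 30] [273.3 154.4]
orange [221, 174, 29, 8, 122] [234.7 177.8]
orange [391, 197, 5, 6, 16] [392.9 199.4]
orange [386, 206, 8, 5, 18] [389.8 208.4]
orange [306, 232, 11, 5, 42] [310.8 234.1]
orange [291, 325, 5, 9, 23] [293.1 328.3]
orange [276, 329, 10, 9, 41] [280.8 332.8]
down: end [[220.4, 178.9], [219.8, 174.7]] tip mid [223.4 176.6] hinge [247.3 175. ]
up: tip mid [230.2 161.1]
orange [231, 224, 23, 20, 125] [241.5 233.6]
orange [193, 242, 14, 15, 57] [198.4 248.2]
down: end [[255.2, 240.7], [248.5, 245.2]] tip mid [249.7 240.9] hinge [234.1 226.7]
up: tip mid [244.5 225.3]
```

The clamp stayed down after the fingers left (arm end at column 278, predicted 277 for down). Now the isolator.

arm_command --deltas '[[[0,0,0],0.1746],[[0,0,0],0.1746],[[0,0,0],0.1746],[[0,0,0],0.1746],[[0,0,0],0.1746],[[0,0,0],0.1746],[[0,0,0],0.1746],[[0,0,0],0.1746],[[0,0,0],0.1746],[[0,0,0],0]]' --gripper 40

```text
time: 27.25
tcp_pos: [0.5022, 0.047, 0.1794]
tool_rot: [-0.003, 0.165, 0.986, -0.015]
ft_force: [-0.0, 0.5, 0.7]
finger_gap: 0.034
finger_force: 0.0
```

arm_command --deltas '[[[-0.0193,0.0437,0],0],[[-0.0193,0.0437,0],0],[[-0.0193,0.0437,0],0],[[0,0,0],0],[[0,0,0],0]]'

```text
time: 27.88
tcp_pos: [0.5995, 0.1516, 0.1756]
tool_rot: [-0.003, 0.164, 0.986, -0.015]
ft_force: [-0.7, 0.1, 0.4]
finger_gap: 0.0343
finger_force: 0.0
```

```bash
python3 look.py w17; python3 - <<'E'
from h import *
q=np.array((.5559,.1155)); an=-.3326; B=np.array([[np.cos(an),-np.sin(an)],[np.sin(an),np.cos(an)]])
for n,u,v in (('w13',252.6,105.8),('w14',302.6,184.5)): print('hub driver mm',(1000*B.T@(atz(load(n),u,v,.058)[:2]-q)).round(1))
c=load('w17'); p=c['pixels'].astype(int)
D=lambda x,y,z:(*(q+B@np.array([x,y])/1000),z/1000)
m=((p[...,0]>2.2*p[...,1])&(p[...,0]>2.2*p[...,2])&(p[...,0]>60)).astype(np.uint8)
n,l,st,ce=cv2.connectedComponentsWithStats(m)
for i in range(1,n):
    if st[i,4]>100: print('red',st[i].tolist(),ce[i].round(1))
print('bar pred',[np.round(proj(c,D(30+k,50,87)),1).tolist() for k in (-31,0,31)])
# flange: profile along syringe, at x=-40+-11.5
g=p.sum(2)//3
for k in (-11.5,11.5,-10):
    print(k,[(y,int(g[int(round(w[1])),int(round(w[0]))])) for y in range(-5,13,1) for w in [proj(c,D(-40+k,y,62))] if 0<=w[0]<511 and 0<=w[1]<383])
E
```

```text
tcp [0.5995 0.1516 0.1756] th 161.07 in driver mm [29.4 48.4] tz [-0.0107 -0.0288 -0.9995] F [-0.7  0.1  0.4] gap 0.03428387358068636
pred walls -85 [[94.9, 112.8], [89.9, 76.9]]
pred walls -10 [[185.4, 113.3], [183.3, 77.2]]
pred walls 15 [[215.9, 113.5], [214.7, 77.3]]
blue [80, 69, 23, 13, 204] [89.8 75.3]
blue [176, 69, 15, 13, 153] [182.4  75.1]
blue [209, 69, 11, 13, 120] [213.7  75.1]
blue [179, 107, 14, 14, 154] [184.9 113.1]
blue [211, 107, 10, 14, 121] [215.  113.3]
blue [368, 234, 20, 21, 320] [377.4 244.5]
blue [329, 269, 18, 22, 243] [337.8 278.6]
pred hub [251.2 109.7] pred tcp [251.8 236.8]
hub driver mm [-40.4 -98.8]
hub driver mm [-40.3 -98.1]
red [249, 136, 17, 86, 1014] [256.8 183.6]
bar pred [[258.0, 150.1], [257.8, 188.7], [257.5, 224.5]]
-11.5 [(-5, 64), (-4, 101), (-3, 150), (-2, 160), (-1, 158), (0, 158), (1, 160), (2, 169), (3, 141), (4, 120), (5, 117), (6, 154), (7, 161), (8, 160), (9, 160), (10, 123), (11, 90), (12, 81)]
11.5 [(-5, 39), (-4, 113), (-3, 152), (-2, 161), (-1, 160), (0, 160), (1, 162), (2, 169), (3, 152), (4, 130), (5, 142), (6, 156), (7, 160), (8, 160), (9, 160), (10, 126), (11, 90), (12, 77)]
-10 [(-5, 122), (-4, 157), (-3, 158), (-2, 158), (-1, 158), (0, 158), (1, 160), (2, 168), (3, 141), (4, 120), (5, 116), (6, 153), (7, 159), (8, 159), (9, 160), (10, 155), (11, 146), (12, 144)]
```

arm_command --deltas '[[[0,0.0046,0.05],0],[[0,0,0.04],0],[[0,0,0.02],0],[[0,0,0.014],0],[[0,0,0.01],0],[[0,0,0],0],[[0,0,0],0]]'

```text
time: 28.8
tcp_pos: [0.601, 0.1525, 0.0433]
tool_rot: [-0.001, 0.166, 0.986, -0.014]
ft_force: [0.1, 0.4, -0.2]
finger_gap: 0.0339
finger_force: 0.0
```

arm_command --deltas '[[[0,0,0],0],[[0,0,0],0],[[0,0,0],0],[[0,0,0],0]]' --gripper 0 --force 40

```text
time: 29.3
tcp_pos: [0.6001, 0.1502, 0.0435]
tool_rot: [-0.002, 0.166, 0.986, -0.016]
ft_force: [-5.0, -9.5, 6.2]
finger_gap: 0.012
finger_force: 42.7
```

arm_command --deltas '[[[0,0,0],0.15],[[0,0,0],0.15],[[0,0,0],0.15],[[0,0,0],0.15],[[0,0,0],0.15],[[0,0,0],0.15],[[0,0,0],0.15],[[0,0,0],0.15],[[0,0,0],0.02],[[0,0,0],0]]'

```text
time: 30.55
tcp_pos: [0.5997, 0.15, 0.0435]
tool_rot: [0.007, 0.7, 0.714, -0.015]
ft_force: [-4.9, -10.0, 7.6]
finger_gap: 0.012
finger_force: 42.7
```

arm_command --deltas '[[[0,0,0],0],[[0,0,0],0],[[0,0,0],0],[[0,0,-0.03],0],[[0,0,-0.05],0],[[0,0,-0.06],0],[[0,0,-0.05],0],[[0,0,0],0],[[0,0,0],0]]' --gripper 40

```text
time: 31.68
tcp_pos: [0.6017, 0.1579, 0.2315]
tool_rot: [0.006, 0.701, 0.713, -0.014]
ft_force: [0.5, -0.3, -0.9]
finger_gap: 0.0346
finger_force: 0.0
```

```bash
python3 look.py w18; python3 org.py w18; python3 - <<'E'
from h import *
q=np.array((.5559,.1155)); an=-.3326; B=np.array([[np.cos(an),-np.sin(an)],[np.sin(an),np.cos(an)]])
c=load('w18'); p=c['pixels'].astype(int)
D=lambda x,y,z:(*(q+B@np.array([x,y])/1000),z/1000)
m=((p[...,0]>2.2*p[...,1])&(p[...,0]>2.2*p[...,2])&(p[...,0]>60)).astype(np.uint8)
n,l,st,ce=cv2.connectedComponentsWithStats(m)
for i in range(1,n):
    if st[i,4]>100: print('red',st[i].tolist(),ce[i].round(1))
for n,ang in (('on',np.pi-1.2),('off',np.pi)): print(n,[np.round(proj(c,D(30+k*np.cos(ang),50+k*np.sin(ang),87)),1).tolist() for k in (31,15,0,-31)])
w=proj(c,D(30+15*np.cos(np.pi-1.2),50+15*np.sin(np.pi-1.2),87)); print('stripe px',p[int(w[1]),int(w[0])-4:int(w[0])+5].tolist())
E
```

```text
tcp [0.6017 0.1579 0.2315] th 91.04 in driver mm [29.4 55.1] tz [-0.0099 -0.0283 -0.9996] F [ 0.5 -0.3 -0.9] gap 0.034608670400593886
pred walls -85 [[167.1, 256.1], [143.0, 248.5]]
pred walls -10 [[185.5, 198.1], [160.0, 189.5]]
pred walls 15 [[192.3, 177.0], [166.2, 168.0]]
blue [354, 65, 21, 19, 323] [363.9  74.5]
blue [421, 102, 22, 19, 327] [431.8 111.1]
blue [368, 118, 21, 19, 297] [378.2 126.8]
blue [159, 164, 13, 8, 76] [165.5 167.6]
blue [188, 172, 9, 11, 60] [192.3 176.9]
blue [153, 184, 14, 10, 95] [159.3 189.1]
blue [181, 191, 10, 14, 78] [185.8 197.8]
blue [137, 242, 13, 11, 81] [142.3 247.4]
pred hub [254.8 110.6] pred tcp [254.4 237.4]
orange [377, 70, 8, 18, 37] [379.4  78.7]
orange [390, 119, 8, 7, 17] [393.  121.5]
orange [246, 140, 2, 18, 18] [246.9 148.5]
orange [259, 141, 1, 14, 14] [259.  147.5]
orange [221, 150, 7, 6, 21] [224.1 152.6]
orange [247, 171, 2, 24, 24] [247.9 182.5]
orange [147, 247, 36, 17, 105] [164.1 254.1]
orange [216, 273, 9, 17, 70] [219.5 281.3]
down: end [[140.5, 266.0], [146.3, 246.4]] tip mid [152.3 259.1] hinge [216.9 279.4]
up: tip mid [158.9 294.9]
red [246, 136, 15, 64, 642] [253.5 170.6]
on [[253.8, 139.0], [254.1, 156.0], [254.4, 171.4], [255.0, 201.7]]
off [[223.5, 160.4], [239.5, 166.1], [254.4, 171.4], [284.7, 182.1]]
stripe px [[164, 84, 85], [164, 151, 152], [171, 175, 178], [172, 181, 183], [170, 176, 178], [159, 137, 139], [146, 76, 76], [137, 35, 34], [127, 25, 27]]
```

The isolator is on, with the stripe seen at the on position. The clamp is down, the flange is in its slot, and the arm is clear.

```bash
python3 -c "
from rig import *
print(job_done())"
```

```text
the job is handed in; nothing more can be done
None
```

The syringe driver is reloaded and the job handed in at about 32 s: isolator off, syringe laid in the cradle with its flange in the slot, clamp latched down, then isolator back on, each step confirmed by pose and picture measurements; I lifted the syringe clear by its plunger first and touched none of the bystanders as far as the force readings show.

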